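Clear the over-height panel and lock the panel rack

TASK

Three thin wooden panels stand in the slotted rack, and the one that stands taller than the other two keeps the rack's swinging keeper bar from closing. Draw the tall panel straight up out of its slot and stand it in the open cardboard carton, lowering it to the bottom rather than dropping it; then turn the keeper's grip a quarter turn clockwise so that the bar crosses over the other two panels and drops into its locked position, and leave those two panels in their slots.

Things in the scene. Friction and masses are not known exactly. Their poses are not given: they have to be found in the camera images.
- rack: Plywood panel rack fixed to the table. Origin on the table under the middle slot; local x along the slots, y across, z up; yaw within 0.3 rad. Slots at y = +26, 0, -26 mm, 12 mm wide, held by toothed end walls at |x| = 50 to 75 mm, 70 mm high. Panels stand 10 mm above the table. Keeper pivot at (0, +78) mm on a post 105 mm high; catch post at (0, -69) mm, 112 mm high.
- panel_tall: The tall loose panel of plain light wood: 120 mm long (local x), 8 mm thick (local y), 140 mm high (local z), about 70 g. Origin at the centre of its lower edge face; in the rack its top is 150 mm above the table, 50 mm above the other two. It may be in any of the three slots.
- panel_a: A short loose panel of the same wood in another slot: 120 mm (local x) x 8 mm (local y) x 90 mm (local z), origin at the centre of its lower edge face; its top is 100 mm above the table.
- panel_b: The other short panel, same as panel_a, in the remaining slot.
- keeper (a joint): Keeper angle, rad, growing clockwise from above. 0: open, bar along the rack's +x, beside the panels (start 0 to 0.25). 1.571: locked, bar along -y across the panels. Turns level with about 0.03 N m and stays where left up to 1.3; past about 1.4 a spring cam pulls it on (up to 0.2 N m) to about 1.53 to 1.57 while it drops into the detent.
- keeper_grip (a point): Pinch point on the pivot axis in the black wing grip, 145 mm above the table (open), 139 mm locked. x runs along wing and bar and turns with them, z up. The wing is 46 mm long (x), 14 mm wide (y), from 123 to 161 mm above the table (open). Under it a 28 mm disc, top 123 mm, and the steel bar, 16 mm wide, 111 to 119 mm up.
- keeper_tip (a point): Top of the keeper bar near its free end, 150 mm from the pivot axis; the bar ends 5 mm beyond.
- carton: Open cardboard carton fixed to the table, outside 190 mm (local x) x 78 mm (local y) x 85 mm high, walls and bottom 5 mm; two short flaps slope outward and down at its x ends. Origin on the table under its centre, z up; turned up to 0.3 rad either way.
- carton_floor (a point): Centre of the carton's inner floor, 5 mm above the table; axes as the carton's. The room inside is 180 mm (x) by 68 mm (y). A panel stood in it may lean against a wall.
- keeper_drop (a joint): Height of the whole keeper (grip and bar), m: 0 while open, -0.006 when it has dropped into the locked detent, pressed down by a spring of about 7 N. Fingers that grip the wing tightly can hold it up; it then drops when let go.
Not all that is in view belongs to the job. Leave any blue or purple look-alike of the panel_b alone.

How it is judged:
By the outcome, as a careful person would: the job done as asked, in the order asked, and still so for the second after the job is handed in, with the robot touching nothing.
It also fails if it takes over 58 s, if anything falls off the work surface, if the arm or the gripper's body presses on something with over 40 N, if the wrist force passes 120 N, or if a joint passes its speed limit or range.

ROBOT

A 7-joint arm with a two-finger parallel gripper is mounted at the origin on the work surface. World frame = base frame: x ahead of the robot, y to its left, z up, the work surface at z = 0. Lengths are in mm, angles in rad, forces in N, time in s.
With the tool pointing down it reaches from about 350 to 900 mm from the base axis. Payload 7.2 kg.
Tool frame: the origin (TCP) lies at the very end of the fingers, on their centre line; the grasp point (between the pads) lies 19 mm behind it; y points along the fingers, x is the direction in which the jaws open and shut, and the axes are right-handed (so a half turn about y gives the same grasp; the last joint's range is limited). The gripper opens to 88 mm and grips with 3 to 60 N. Pads are 20 mm wide; open, the fingers measure 115 mm over their backs; the gripper's body (75 mm by 178 mm) begins 61 mm behind the grasp point.
Start: joints at [1.082, 0.411, -0.013, 1.596, 0.006, 1.134, -0.082], TCP at [255.296, -570.486, 187.453] pointing down, gripper open.
Joint ranges: [-2.95, 2.95], [-0.29, 1.99], [-1.47, 1.44], [0.14, 2.54], [-1.03, 4.17], [0.13, 1.85], [-2.86, 2.86]. Speed limits (rad/s): [2.39, 2.39, 3.01, 3.01, 3.14, 3.14, 3.14].

INTERFACE

Orientations are given as [roll, pitch, yaw] about the fixed x, y, z axes, in that order (R = Rz(yaw) Ry(pitch) Rx(roll)).
In Python, from station import robot, vision, workorder gives the robot as it stands.
- The arm moves only by the tool drive_tool, never from a script. Its argument "motion" is one flat list of numbers, 7 for each row, row after row: the turn, a rotation vector about the tool's x, y, z in degrees, then the shift along the tool's x, y, z in mm, then the finger opening in mm, from 0 to 87.8. In form: [wx, wy, wz, tx, ty, tz, fingers, wx, wy, wz, tx, ty, tz, fingers, ...]. A call has 1 to 5 rows; each row is the pose to reach, as a shift and turn from the pose measured when the call began, along the tool's axes at that moment; what a row does not reach only later rows make up. A row lasts 1/8 s, in which the tool goes at most 62.5 mm and 10.7 degrees, less where a joint would pass 70% of its speed; a pose out of reach is approached as far as the arm can. A call with a gripper value outside its range is refused whole. The fingers move at their own pace and stop on an object; "squeeze" is the grip in N (left out, the last holds). Time passes only in rows, so rows that repeat a pose let the fingers close. It gives the time, the measured TCP pose, the force and the opening at its end, in the units of the state.
- robot.read_state(): the state, without advancing time (a new reading comes with each control period).
- vision.camera(name): name is "scene" or "side" or "wrist"; returns (picture, depth): 420x560x3 uint8, red, green, blue; 420x560 float32, mm along the optical axis (not along the pixel's ray), 0 where there is no reading.
- vision.camera_params(name): a dict with "camera_matrix" (3x3 intrinsics, pixels), "camera_from_world" (4x4, takes a point from world to camera coordinates). Camera axes: x right, y down, z forward; pixel columns grow to the right and rows downward; lengths in mm; the calibration is good to about 2 mm. A picture is of the moment at which its call begins: read the wrist's pose just before it. camera_params takes no time and is no camera call; for the wrist camera it gives the pose at the moment of the call.
- workorder.sign_off(): hands the job in, once; it reports no verdict.
Trained networks look in the newest picture that a camera, given by its name, has taken for a name from the list of things; names that differ only in an ending like _2 or _b are one class to them, and where a whole thing is asked for, a point or a joint stands for the part that bears it (a point fixed in the world has none). Each returns a list of dicts, best first, with "p" (0 to 1); they miss things now and then, are a little off and sometimes report something else, mostly with a low value. They report only what shows in the picture. A call takes as long as a camera call. They do not tell look-alikes from the thing itself.
- vision.search_frame(label, camera): "centre" ([x, y, z] in mm, in the coordinates of the camera as it stood for that picture, good to about 4 mm: the middle of the surface that is visible of it).
- vision.outline_of(label, camera): "region" (420x560 bool, what is visible of it).
The state is a dict: "time": time; "qpos": joint angles; "dq": joint speeds; "effort": joint torques, N m; "tool_pos": TCP position; "eef_rot": TCP orientation; "force": force on the tool from outside, world axes, zero at the start; "wrist_torque": the same for the moment, N m; "grip_width": opening from 0.0 (shut) to 1.0 (fully open).
Only numpy, scipy, OpenCV 4.12 (cv2) and the standard library are available. Lean on these libraries where they do the work, as an engineer would, in place of code of your own. Each camera call takes 0.05 s, during which the arm holds its last target. There are 200 camera calls.

## Working session

There is one attempt and no reset: what is moved stays moved. The work goes in short steps, Python scripts to look and compute and a tool call to move; the robot and the scene stay as the last step left them, time stands still between calls to the robot, and variables do not carry over. Pictures are saved under pics/ and viewed, about 8 in all and at most 12, crops included, and the job is handed in when it is done.

Besides the shell and the picture viewer there is one more tool, called after "Request:" by a JSON object that holds its "op" and its "data". drive_tool: Moves the arm, as the interface text tells. Its arguments: {"type":"object","properties":{"motion":{"type":"array","items":{"type":"number"}},"squeeze":{"type":"number"}},"required":["motion"]}

```bash
mkdir -p pics; ls; cat > h.py <<'E'
import numpy as np,cv2
from station import robot,vision,workorder
def snap(n,f=None):
    P=vision.camera_params(n); im,d=vision.camera(n)
    if f: cv2.imwrite('pics/'+f,im[:,:,::-1])
    return im,d,P
def cloud(d,P):
    K=np.array(P['camera_matrix']);T=np.linalg.inv(np.array(P['camera_from_world']))
    v,u=np.mgrid[:d.shape[0],:d.shape[1]]
    c=np.stack([(u-K[0,2])/K[0,0]*d,(v-K[1,2])/K[1,1]*d,d,np.ones_like(d)],-1)
    w=(c@T.T)[...,:3]; w[d<=0]=np.nan
    return w
def find(l,n,P):
    T=np.linalg.inv(np.array(P['camera_from_world']));K=np.array(P['camera_matrix']);o=[]
    for r in vision.search_frame(l,n):
        c=np.array(r['centre']);px=K@c/c[2]
        o.append((round(r['p'],2),(T@np.append(c,1))[:3].round(0).tolist(),px[:2].round(0).tolist()))
    return o
E
python3 - <<'E'
from h import *
s=robot.read_state();print({k:np.round(v,3).tolist() for k,v in s.items()})
for n in ['scene','side']:
    im,d,P=snap(n,n+'0.png'); np.savez(n+'0.npz',im=im,w=cloud(d,P))
    for l in ['panel_tall','panel_a','rack','keeper','keeper_grip','keeper_tip','carton']: print(n,l,find(l,n,P))
E
```

```text
pics
{'time': 0.0, 'qpos': [1.082, 0.412, -0.013, 1.597, 0.006, 1.134, -0.082], 'dq': [0.0, -0.001, 0.0, -0.001, -0.001, 0.0, -0.0], 'effort': [0.001, -58.796, 0.642, -29.108, -0.054, 0.018, 0.0], 'tool_pos': [255.033, -569.976, 186.606], 'eef_rot': [-1.571, 0.002, -1.15], 'force': [-0.522, -0.462, 0.506], 'wrist_torque': [0.01, 0.01, 0.024], 'grip_width': 1.0}
scene panel_tall [(0.6, [612.0, -199.0, 115.0], [201.0, 153.0])]
scene panel_a [(0.76, [626.0, -146.0, 94.0], [208.0, 177.0]), (0.7, [398.0, -50.0, 49.0], [318.0, 176.0]), (0.64, [330.0, -240.0, 52.0], [298.0, 112.0]), (0.6, [608.0, -171.0, 89.0], [210.0, 168.0])]
scene rack [(0.86, [628.0, -93.0, 65.0], [220.0, 203.0]), (0.18, [625.0, -143.0, 95.0], [209.0, 178.0])]
scene keeper [(0.96, [628.0, -91.0, 117.0], [218.0, 189.0])]
scene keeper_grip [(0.63, [632.0, -94.0, 122.0], [215.0, 188.0])]
scene keeper_tip [(0.61, [627.0, -97.0, 120.0], [217.0, 186.0])]
scene carton [(0.68, [510.0, 259.0, 42.0], [359.0, 309.0])]
side panel_tall [(0.94, [607.0, -197.0, 120.0], [304.0, 151.0])]
side panel_a [(0.92, [328.0, -240.0, 49.0], [411.0, 213.0]), (0.91, [388.0, -38.0, 66.0], [339.0, 240.0]), (0.89, [559.0, -154.0, 83.0], [308.0, 179.0]), (0.58, [577.0, -178.0, 92.0], [309.0, 169.0])]
side rack [(0.58, [567.0, -92.0, 57.0], [289.0, 198.0])]
side keeper [(0.8, [607.0, -92.0, 119.0], [276.0, 170.0])]
side keeper_grip [(0.83, [608.0, -90.0, 116.0], [275.0, 171.0])]
side keeper_tip [(0.75, [603.0, -94.0, 117.0], [278.0, 171.0])]
side carton [(0.61, [501.0, 261.0, 58.0], [193.0, 300.0])]
```

View images.

View pics/scene0.png

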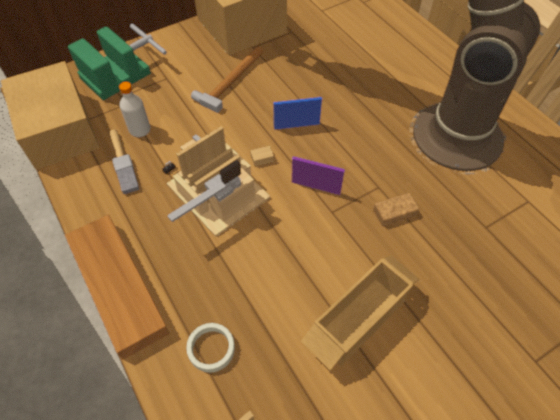

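View pics/side0.png

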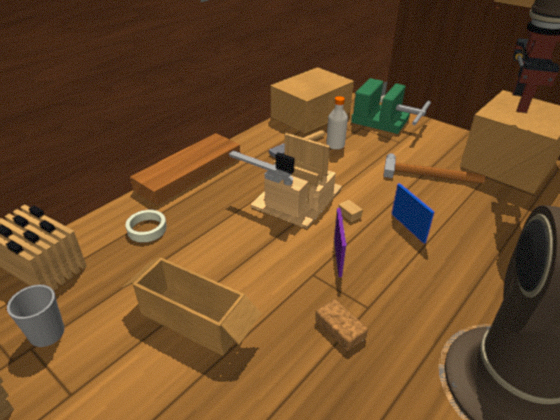

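```bash
python3 - <<'E'
import numpy as np,cv2
def rect(p,t):
    p=p[~np.isnan(p[:,0])].astype(np.float32)
    (c,s,a)=cv2.minAreaRect(p[:,:2]); print(t,len(p),np.round(c,1),np.round(s,1),round(a,1),'z',p[:,2].min().round(1),p[:,2].max().round(1),'mean',p[:,:2].mean(0).round(1))
for n in ['scene','side']:
    w=np.load(n+'0.npz')['w'].reshape(-1,3)
    x,y,z=w.T
    print(n)
    b=(x>500)&(x<760)&(y>-280)&(y<-20)
    rect(w[b&(z>143)&(z<156)&(y<-140)],'talltop')
    rect(w[b&(z>96)&(z<104)],'shorttops')
    rect(w[b&(z>125)&(z<166)&(y>-140)],'wing')
    rect(w[b&(z>112)&(z<122)&(y>-140)],'bar')
    rect(w[(z>80)&(z<90)&(y>150)],'cartonrim')
E
```

```text
sceneTraceback (most recent call last):
  File "<stdin>", line 10, in <module>
  File "<stdin>", line 4, in rect
cv2.error: OpenCV(4.12.0) /io/opencv/modules/imgproc/src/convhull.cpp:143: error: (-215:Assertion failed) total >= 0 && (depth == CV_32F || depth == CV_32S) in function 'convexHull'
```

The scene view shows the rack at about (215,185). The tall light panel is in the slot farthest from the keeper, at (203,153), and the black wing is at (230,174) with the bar running to (172,215). The carton is at (360,310). The side view agrees. Candidates for the tall panel:
- tall panel at (203,153): chosen
- short wooden panels at about (210,168) and (208,177)
- purple panel at (318,176) and blue panel at (298,112): look-alikes, leave alone

```bash
python3 - <<'E'
import numpy as np,cv2
def rect(p,t):
    p=np.ascontiguousarray(p[~np.isnan(p[:,0])],dtype=np.float32)
    if len(p)<4: print(t,len(p));return
    (c,s,a)=cv2.minAreaRect(p[:,:2].copy()); print(t,len(p),np.round(c,1),np.round(s,1),round(a,1),'z',p[:,2].min().round(1),p[:,2].max().round(1),'mean',p[:,:2].mean(0).round(1))
for n in ['scene','side']:
    f=np.load(n+'0.npz');w=f['w'].reshape(-1,3);x,y,z=w.T
    dark=f['im'].reshape(-1,3).max(1)<60
    print(n)
    b=(x>500)&(x<760)&(y>-280)&(y<-20)
    rect(w[b&(z>143)&(z<156)&(y<-140)],'talltop')
    rect(w[b&(z>110)&(z<156)&(y<-140)],'tallface')
    rect(w[b&(z>96)&(z<104)],'shorttops')
    rect(w[b&(z>125)&(z<166)&(y>-140)&dark],'wing')
    rect(w[b&(z>157)&(z<166)&(y>-140)],'wingtop')
    rect(w[b&(z>114)&(z<123)&(y>-140)&~dark],'bar')
    rect(w[(z>80)&(z<90)&(y>150)&(x>380)&(x<680)],'cartonrim')
im=np.load('scene0.npz')['im'][110:240,150:280]
cv2.imwrite('pics/crop1.png',cv2.resize(im[:,:,::-1],None,fx=4.5,fy=4.5,interpolation=cv2.INTER_CUBIC))
E
```

```text
scene
talltop 255 [ 608.7 -202.4] [119.1  13.2] 8.5 z 143.1 154.1 mean [ 610.5 -201.1]
tallface 798 [ 612.1 -225.7] [121.3  60.9] 9.2 z 110.0 154.1 mean [ 610.  -201.5]
shorttops 672 [ 603.2 -170.1] [119.9 172.3] 10.1 z 96.1 104.0 mean [ 608.  -161.2]
wing 199 [592.8 -94.5] [41.9  9.3] 13.4 z 126.5 163.9 mean [593.8 -93.9]
wingtop 124 [592.1 -99.6] [45.3 15.9] 8.0 z 157.0 163.9 mean [592.5 -99.1]
bar 525 [658.3 -90.7] [175.3  23. ] 5.8 z 114.0 122.8 mean [672.3 -87.7]
cartonrim 1231 [511.9 264.1] [215.8  79. ] 11.9 z 80.0 89.9 mean [520.6 267.1]
side
talltop 187 [ 607.2 -202. ] [120.2  13.6] 9.2 z 143.0 152.0 mean [ 605.4 -201.6]
tallface 722 [ 608.1 -201.9] [123.8  13.6] 9.2 z 110.2 152.0 mean [ 605.1 -200.5]
shorttops 409 [ 596.6 -144.2] [121.1 119.2] 11.0 z 96.0 104.0 mean [ 591.5 -156. ]
wing 282 [588.6 -98.3] [45.3 15. ] 7.2 z 125.1 162.1 mean [586.4 -96.1]
wingtop 77 [590.1 -99.9] [45.1 18.1] 5.8 z 157.0 162.1 mean [588.7 -99.2]
bar 301 [655.8 -89.2] [176.7  21.6] 5.6 z 114.0 122.8 mean [663.1 -87.7]
cartonrim 1460 [574.2 317.6] [389.3 157.1] 38.8 z 80.0 90.0 mean [520.7 293.2]
```

View pics/crop1.png

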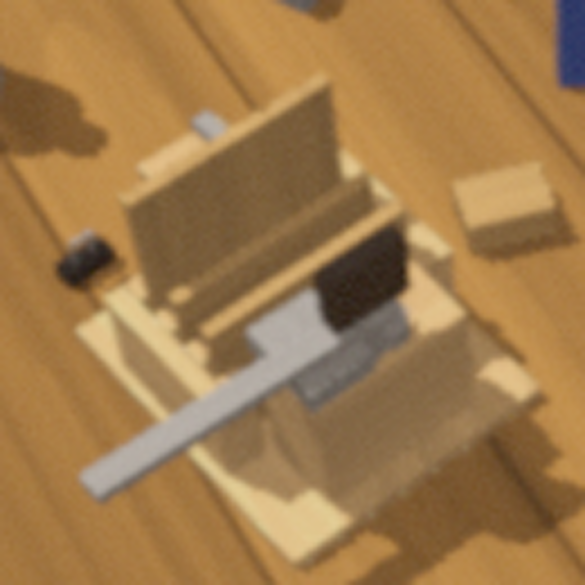

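The crop confirms the choice: the tall plain-wood panel (crop ~(230,180)) is in the slot farthest from the keeper. The wing is at crop (362,275) and nothing lies on the rack. Both cameras give the panel centre at about (608,-201.5), yaw 9.2°, and the wing at (591,-99). These match the rack geometry. I'll approach with yaw +99°, so joint 7 has range left for turning the keeper later.

```bash
cat > go.py <<'E'
import sys
from h import *
from scipy.spatial.transform import Rotation as R
def go(x,y,z,yaw):
    s=robot.read_state();p=np.array(s['tool_pos']);A=R.from_euler('xyz',s['eef_rot'])
    t=A.inv().apply(np.array([x,y,z])-p)
    B=R.from_euler('xyz',[-90,0,yaw],degrees=True)
    print('t',s['time'],'pos',p.round(1),'rpy',np.degrees(s['eef_rot']).round(1),'F',np.round(s['force'],1),'g',round(s['grip_width']*87.8,1),'q',np.round(s['qpos'],2))
    print('turn',(A.inv()*B).as_rotvec(degrees=True).round(1),'shift',t.round(1))
if __name__=='__main__': go(*map(float,sys.argv[1:]))
E
python3 go.py 608 -201.5 240 99.2
```

```text
t 0.8 pos [ 255.3 -570.5  187.5] rpy [-90.   -0.  -65.9] F [-0.2 -0.5 -0.5] g 87.3 q [ 1.08  0.41 -0.01  1.6   0.01  1.13 -0.08]
turn [   0.  -165.1    0. ] shift [-192.8  -52.5  472.6]
```

Request:
{"op": "drive_tool", "data": {"motion": [0, -165, 0, -193, -52, 472, 40, 0, -165, 0, -193, -52, 472, 40, 0, -165, 0, -193, -52, 472, 40, 0, -165, 0, -193, -52, 472, 40, 0, -165, 0, -193, -52, 472, 40], "squeeze": 25}}

```text
time: 1.42
tool_pos: [471.1, -344.1, 219.7]
eef_rot: [-1.571, -0.001, -0.207]
force: [0.1, -1.3, 1.0]
grip_width: 0.474
```

```bash
python3 go.py 608 -201.5 240 99.2
```

```text
t 1.425 pos [ 471.1 -344.1  219.7] rpy [-90.   -0.  -11.8] F [ 0.1 -1.3  1. ] g 41.6 q [ 0.79  0.33 -0.31  1.64  0.11  1.18  0.24]
turn [ 1.00e-01 -1.11e+02 -0.00e+00] shift [104.8 -20.3 167.6]
```

Request:
{"op": "drive_tool", "data": {"motion": [0, -111, 0, 105, -20, 168, 40, 0, -111, 0, 105, -20, 168, 40, 0, -111, 0, 105, -20, 168, 40, 0, -111, 0, 105, -20, 168, 40, 0, -111, 0, 105, -20, 168, 40]}}

```text
time: 2.05
tool_pos: [609.5, -198.9, 239.6]
eef_rot: [-1.571, -0.001, 0.734]
force: [-0.1, -0.1, 0.6]
grip_width: 0.46
```

```bash
python3 go.py 608 -201.5 240 99.2
```

```text
t 2.05 pos [ 609.5 -198.9  239.6] rpy [-90.   -0.   42.1] F [-0.1 -0.1  0.6] g 40.4 q [ 0.61  0.46 -0.54  1.46  0.24  1.29  0.78]
turn [  0.  -57.1   0. ] shift [-2.8 -0.4 -0.9]
```

Request:
{"op": "drive_tool", "data": {"motion": [0, -57, 0, -3, 0, -1, 40, 0, -57, 0, -3, 0, -1, 40, 0, -57, 0, -3, 0, -1, 40, 0, -57, 0, -3, 0, -1, 40, 0, -57, 0, -3, 0, -1, 40]}}

```text
time: 2.68
tool_pos: [607.9, -201.8, 239.6]
eef_rot: [-1.571, -0.0, 1.668]
force: [0.7, 0.1, 0.2]
grip_width: 0.452
```

```bash
python3 - <<'E'
from h import *
im,d,P=snap('wrist','wrist1.png'); w=cloud(d,P).reshape(-1,3)
for n,(a,b) in {'tall':(143,156),'short':(96,104),'wing':(156,166)}.items():
    m=(w[:,2]>a)&(w[:,2]<b)&(abs(w[:,0]-610)<120)&(abs(w[:,1]+150)<110)
    p=np.ascontiguousarray(w[m],dtype=np.float32)
    if len(p)>5: print(n,len(p),cv2.minAreaRect(p[:,:2].copy()),p.mean(0))
import go; go.go(608,-201.5,115,99.2)
E
```

```text
tall 1235 ((598.5263061523438, -152.84921264648438), (120.07017517089844, 112.48552703857422), 9.588356018066406) [ 600.7604 -187.3371  149.6608]
short 2447 ((602.60986328125, -177.46731567382812), (119.89005279541016, 159.0106658935547), 8.160181999206543) [ 601.92145 -173.85619  100.61449]
wing 719 ((589.5402221679688, -102.19218444824219), (45.13051986694336, 14.57598876953125), 8.650914192199707) [ 588.8913  -102.93549  159.26111]
t 2.725 pos [ 607.8 -202.   239.5] rpy [-90.   -0.   96.1] F [-0.4 -0.4  0.2] g 40.1 q [ 0.74  0.5  -0.74  1.45  0.34  1.32  1.65]
turn [ 0.  -3.1  0. ] shift [  0.5 124.5  -0.2]
```

View pics/wrist1.png

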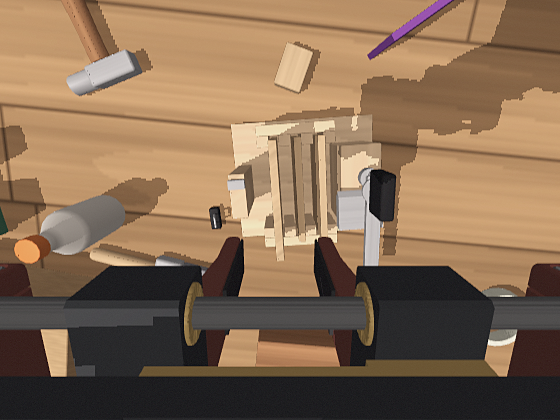

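The wrist view shows the tall panel between the fingers, its top edge at about (280,195), with the catch post to its left at (237,180). I'll drop part-way, then refine.

Request:
{"op": "drive_tool", "data": {"motion": [0, -3, 0, 0, 30, 0, 40, 0, -3, 0, 0, 60, 0, 40, 0, -3, 0, 0, 70, 0, 40, 0, -3, 0, 0, 70, 0, 40]}}

```text
time: 3.22
tool_pos: [607.7, -202.0, 169.4]
eef_rot: [-1.57, -0.0, 1.728]
force: [0.5, -0.3, 0.2]
grip_width: 0.457
```

```bash
python3 - <<'E'
from h import *
im,d,P=snap('wrist','wrist2.png'); w=cloud(d,P).reshape(-1,3)
m=(w[:,2]>145)&(w[:,2]<156)&(abs(w[:,0]-610)<80)&(abs(w[:,1]+201)<28)
p=np.ascontiguousarray(w[m],dtype=np.float32)
for s in np.arange(540,680,15):
    q=p[abs(p[:,0]-s)<7.5]
    if len(q)>3: print(s,len(q),q[:,1].min().round(1),q[:,1].max().round(1),q[:,1].mean().round(1),np.median(q[:,2]).round(1))
print(cv2.minAreaRect(p[:,:2].copy()))
import go; go.go(608,-201.5,115,99.2)
E
```

```text
555 250 -217.8 -208.1 -213.0 149.7
570 233 -215.2 -205.7 -210.5 149.7
585 226 -212.9 -203.3 -208.1 149.8
600 209 -210.6 -201.0 -205.7 149.7
615 199 -207.6 -197.7 -202.9 149.8
630 207 -205.3 -195.4 -200.3 149.8
645 191 -203.0 -193.0 -197.9 149.7
660 140 -199.8 -191.0 -195.5 149.7
((606.4066772460938, -204.42132568359375), (118.34563446044922, 7.998700141906738), 9.526192665100098)
t 3.275 pos [ 608.3 -202.   170.3] rpy [-90.1   0.   99. ] F [-0.4  0.3 -0.2] g 40.0 q [ 0.74  0.56 -0.73  1.54  0.39  1.19  1.67]
turn [ 0.1 -0.2 -0. ] shift [ 0.5 55.3  0.2]
```

Request:
{"op": "drive_tool", "data": {"motion": [0, -0.4, 0, -1.3, 35, 1.5, 40, 0, -0.4, 0, -1.3, 55, 1.5, 40, 0, -0.4, 0, -1.3, 55, 1.5, 40, 0, -0.4, 0, -1.3, 55, 1.5, 16]}}

```text
time: 3.78
tool_pos: [607.9, -203.4, 116.4]
eef_rot: [-1.573, 0.0, 1.735]
force: [-0.0, 0.7, 1.4]
grip_width: 0.38
```

Request:
{"op": "drive_tool", "data": {"motion": [0, 0, 0, 0, 0, 0, 0, 0, 0, 0, 0, 0, 0, 0, 0, 0, 0, 0, 0, 0, 0, 0, 0, 0, 0, 0, 0, 0]}}

```text
time: 4.28
tool_pos: [607.9, -203.4, 116.5]
eef_rot: [-1.573, 0.001, 1.735]
force: [0.3, -0.0, -0.3]
grip_width: 0.006
```

```bash
python3 go.py 606.5 -203.5 315 99.4
```

```text
t 4.275 pos [ 607.9 -203.4  116.5] rpy [-90.1   0.   99.4] F [ 0.3 -0.  -0.3] g 0.5 q [ 0.73  0.6  -0.71  1.6   0.43  1.1   1.64]
turn [ 0.1  0.  -0. ] shift [   0.  -198.5    0.9]
```

The fingers closed to 0.5 mm, so the panel isn't between them. I'll look.

```bash
python3 - <<'E'
from h import *
a=snap('wrist')[0];b,d,P=snap('side')
cv2.imwrite('pics/look3.png',cv2.hconcat([cv2.resize(a[:,:,::-1],(400,300)),cv2.resize(b[90:240,220:420,::-1],(400,300),interpolation=cv2.INTER_CUBIC)]))
w=cloud(d,P).reshape(-1,3);m=(w[:,2]>145)&(w[:,2]<156)&(abs(w[:,0]-610)<80)&(abs(w[:,1]+201)<28)
print(cv2.minAreaRect(np.ascontiguousarray(w[m][:,:2],dtype=np.float32)))
E
```

```text
((607.48974609375, -200.6312255859375), (121.13549041748047, 16.775218963623047), 8.11827278137207)
```

View pics/look3.png

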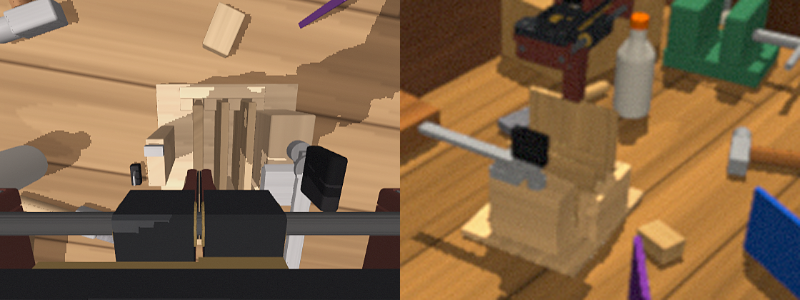

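```bash
python3 - <<'E'
from h import *
out=[]
for n,(r0,r1,c0,c1) in {'wrist':(110,310,200,360),'side':(110,210,260,360)}.items():
    im,d,P=snap(n); w=cloud(d,P)
    c=im[r0:r1,c0:c1,::-1]; out.append(cv2.resize(c,(400 if n=='side' else 400,400 if n=='side' else 500),interpolation=cv2.INTER_CUBIC)[:400])
    if n=='wrist':
        for r in range(180,262,8): print(r,[tuple(w[r,k].round(0).astype(int)) if d[r,k]>0 else None for k in (262,270,276,280,284,292,300)])
    else:
        q=w.reshape(-1,3); red=(im[...,0]>im[...,1]*1.8).ravel()&(abs(q[:,0]-608)<40)&(abs(q[:,1]+203)<40)
        if red.any(): print('red side zmin',np.nanmin(q[red,2]),q[red][q[red,2].argsort()[:5]].round(0))
cv2.imwrite('pics/look4.png',cv2.hconcat(out))
E
```

```text
180 [(np.int64(591), np.int64(-223), np.int64(10)), (np.int64(566), np.int64(-215), np.int64(149)), (np.int64(566), np.int64(-212), np.int64(150)), (np.int64(565), np.int64(-210), np.int64(150)), (np.int64(565), np.int64(-207), np.int64(150)), (np.int64(585), np.int64(-194), np.int64(11)), (np.int64(584), np.int64(-186), np.int64(15))]
188 [(np.int64(598), np.int64(-222), np.int64(11)), (np.int64(570), np.int64(-214), np.int64(150)), (np.int64(570), np.int64(-211), np.int64(151)), (np.int64(570), np.int64(-209), np.int64(150)), (np.int64(569), np.int64(-207), np.int64(148)), (np.int64(594), np.int64(-192), np.int64(9)), (np.int64(591), np.int64(-185), np.int64(16))]
196 [(np.int64(607), np.int64(-221), np.int64(10)), (np.int64(575), np.int64(-213), np.int64(150)), (np.int64(574), np.int64(-210), np.int64(151)), (np.int64(574), np.int64(-208), np.int64(150)), (np.int64(574), np.int64(-206), np.int64(150)), (np.int64(602), np.int64(-191), np.int64(8)), (np.int64(599), np.int64(-183), np.int64(16))]
204 [(np.int64(615), np.int64(-219), np.int64(9)), (np.int64(579), np.int64(-213), np.in
[... 2058 characters left out ...]
.int64(-206), np.int64(172)), (np.int64(598), np.int64(-204), np.int64(171)), (np.int64(595), np.int64(-203), np.int64(175)), (np.int64(595), np.int64(-199), np.int64(174)), (np.int64(652), np.int64(-175), np.int64(31))]
260 [(np.int64(597), np.int64(-213), np.int64(184)), (np.int64(597), np.int64(-209), np.int64(184)), (np.int64(597), np.int64(-206), np.int64(182)), (np.int64(597), np.int64(-204), np.int64(181)), (np.int64(596), np.int64(-203), np.int64(184)), (np.int64(595), np.int64(-199), np.int64(183)), (np.int64(595), np.int64(-195), np.int64(184))]
red side zmin 154.90680950656326 [[ 600. -196.  155.]
 [ 596. -195.  156.]
 [ 605. -194.  156.]
 [ 598. -206.  157.]
 [ 612. -192.  157.]]
```

View pics/look4.png

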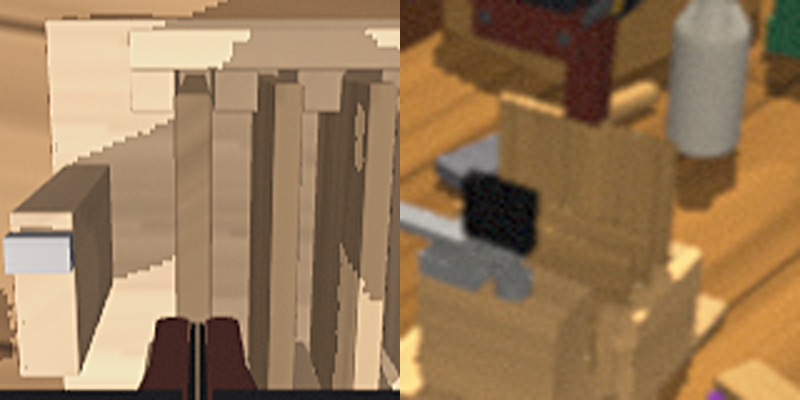

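Both cameras put the fingertips at z≈153, just above the panel top, while the reported TCP z is 116. So the reported TCP seems to be about 37 mm too low. I'll open the fingers and check whether that offset depends on the opening.

Request:
{"op": "drive_tool", "data": {"motion": [0, 0, 0, 0, 0, 0, 36, 0, 0, 0, 0, 0, 0, 36, 0, 0, 0, 0, 0, 0, 36, 0, 0, 0, 0, 0, 0, 36]}}

```text
time: 4.97
tool_pos: [607.8, -203.4, 116.4]
eef_rot: [-1.573, 0.0, 1.735]
force: [-0.3, 0.4, 0.8]
grip_width: 0.399
```

```bash
python3 - <<'E'
from h import *
s=robot.read_state();print(s['tool_pos'],s['grip_width']*87.8)
for n in ('wrist','side'):
    im,d,P=snap(n); w=cloud(d,P);q=w.reshape(-1,3)
    red=(im[...,0]>im[...,1]*1.8).ravel()&(abs(q[:,0]-608)<40)&(abs(q[:,1]+203)<60)&(q[:,2]<200)
    for lo,hi in ((-260,-203),(-203,-150)):
        a=q[red&(q[:,1]>lo)&(q[:,1]<hi)]
        if len(a)>5: print(n,len(a),a[a[:,2].argsort()[:8]].round(0).tolist())
E
```

```text
[ 607.81610009 -203.3863923   116.41184305] 35.07213818275007
wrist 199 [[600.0, -227.0, 154.0], [600.0, -228.0, 154.0], [600.0, -224.0, 154.0], [599.0, -227.0, 154.0], [600.0, -230.0, 155.0], [600.0, -228.0, 155.0], [600.0, -229.0, 155.0], [600.0, -226.0, 155.0]]
wrist 188 [[593.0, -184.0, 152.0], [593.0, -182.0, 153.0], [592.0, -182.0, 153.0], [592.0, -183.0, 153.0], [593.0, -185.0, 154.0], [592.0, -184.0, 154.0], [593.0, -186.0, 155.0], [593.0, -185.0, 155.0]]
side 24 [[602.0, -225.0, 158.0], [616.0, -217.0, 162.0], [602.0, -222.0, 162.0], [600.0, -223.0, 162.0], [602.0, -226.0, 163.0], [617.0, -218.0, 163.0], [620.0, -221.0, 164.0], [600.0, -219.0, 167.0]]
side 132 [[596.0, -179.0, 156.0], [602.0, -179.0, 156.0], [603.0, -177.0, 156.0], [608.0, -179.0, 156.0], [611.0, -176.0, 157.0], [608.0, -175.0, 158.0], [596.0, -179.0, 158.0], [597.0, -176.0, 159.0]]
```

The offset holds at either opening: the true fingertip is 37 mm above the reported z. I'll descend 38 mm more, to a true tip of about z=115, and grip.

Request:
{"op": "drive_tool", "data": {"motion": [0, 0, 0, 0, 20, 0, 36, 0, 0, 0, 0, 38, 0, 36, 0, 0, 0, 0, 38, 0, 36, 0, 0, 0, 0, 38, 0, 4, 0, 0, 0, 0, 38, 0, 4]}}

```text
time: 5.7
tool_pos: [608.4, -203.3, 78.9]
eef_rot: [-1.574, 0.001, 1.735]
force: [-1.0, -0.3, -0.1]
grip_width: 0.223
```

Request:
{"op": "drive_tool", "data": {"motion": [0, 0, 0, 0, 0, 0, 4, 0, 0, 0, 0, 0, 0, 4, 0, 0, 0, 0, 0, 0, 4]}}

```text
time: 6.08
tool_pos: [608.7, -203.5, 79.5]
eef_rot: [-1.575, 0.001, 1.735]
force: [0.5, -1.0, 3.3]
grip_width: 0.091
```

The opening reads 8.0 mm, so the panel is held. I'll lift it straight up.

Request:
{"op": "drive_tool", "data": {"motion": [0, 0, 0, 0, -20, 0, 4, 0, 0, 0, 0, -45, 0, 4, 0, 0, 0, 0, -75, 0, 4, 0, 0, 0, 0, -110, 0, 4, 0, 0, 0, 0, -150, 0, 4]}}

```text
time: 6.7
tool_pos: [607.7, -203.1, 231.5]
eef_rot: [-1.575, 0.001, 1.736]
force: [0.7, -0.3, -0.4]
grip_width: 0.089
```

```bash
python3 - <<'E'
from h import *
im,d,P=snap('side','side5.png');w=cloud(d,P).reshape(-1,3)
f=np.load('scene0.npz');W=f['w'];x,y,z=np.moveaxis(W,-1,0)
m=(z>76)&(z<90)&(y>180)&(y<340)&(x>400)&(x<630)
for lo,hi in ((81,84),(84,86),(86,90)): 
    p=W[m&(z>=lo)&(z<hi)];print(lo,len(p),cv2.minAreaRect(np.ascontiguousarray(p[:,:2],dtype=np.float32)))
# floor
m=(z>2)&(z<8)&(abs(x-512)<90)&(abs(y-262)<50);p=W[m];print('floor',len(p),cv2.minAreaRect(np.ascontiguousarray(p[:,:2],dtype=np.float32)))
import go; go.go(512,264,270,101.9)
E
```

```text
81 334 ((511.6802062988281, 264.0532531738281), (212.43649291992188, 78.85929107666016), 11.886321067810059)
84 443 ((510.9141540527344, 264.1524353027344), (206.8175811767578, 78.23419189453125), 11.702750205993652)
86 380 ((511.6568603515625, 264.4206848144531), (201.9027099609375, 78.20348358154297), 11.772647857666016)
floor 1953 ((511.524658203125, 262.832763671875), (178.06634521484375, 99.41392517089844), 0.5524260997772217)
t 6.75 pos [ 610.3 -203.2  237.7] rpy [-90.6   0.2  99.4] F [2.6 1.3 2.9] g 8.0 q [ 0.75  0.5  -0.75  1.46  0.35  1.31  1.71]
turn [ 0.6 -2.5 -0.3] shift [476.8 -34.5  19.9]
```

View pics/side5.png

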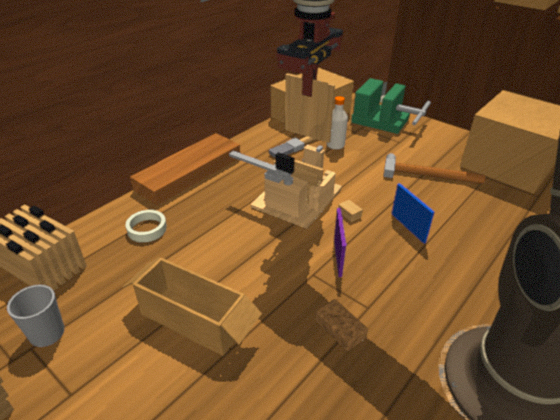

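The side view shows the tall panel clear of the rack, hanging upright at (310,105). The short panels are still in their slots at (315,170). I'll raise a bit more and carry it over to the carton (511.5,264, yaw 11.8°).

Request:
{"op": "drive_tool", "data": {"motion": [0, 0, 0, 0, -34, 0, 4, 0.6, -2.5, 0, 40, -34, 2, 4, 0.6, -2.5, 0, 90, -34, 4, 4, 0.6, -2.5, 0, 140, -34, 6, 4, 0.6, -2.5, 0, 190, -34, 8, 4]}}

```text
time: 7.38
tool_pos: [570.2, -15.2, 271.9]
eef_rot: [-1.572, 0.005, 1.78]
force: [1.1, 0.3, -0.7]
grip_width: 0.091
```

```bash
python3 go.py 511.5 264 270 101.8
```

```text
t 7.375 pos [570.2 -15.2 271.9] rpy [-90.1   0.3 102. ] F [ 1.1  0.3 -0.7] g 8.0 q [ 0.57  0.37 -0.84  1.57  0.29  1.32  1.47]
turn [ 0.1  0.2 -0.3] shift [285.4   0.5  -0.4]
```

Request:
{"op": "drive_tool", "data": {"motion": [0, 0, 0, 60, 0, 0, 4, 0, 0, 0, 120, 0, 0, 4, 0, 0, 0, 180, 0, 0, 4, 0, 0, 0, 235, 0, 0, 4, 0, 0, 0, 275, 0, 0, 4]}}

```text
time: 8.0
tool_pos: [512.0, 256.6, 271.8]
eef_rot: [-1.573, 0.005, 1.782]
force: [-0.1, -1.0, -1.1]
grip_width: 0.086
```

Request:
{"op": "drive_tool", "data": {"motion": [0, 0, 0, 10, 0, 0, 4, 0, 0, 0, 10, 0, 0, 4]}}

```text
time: 8.25
tool_pos: [509.6, 266.8, 272.4]
eef_rot: [-1.573, 0.005, 1.784]
force: [1.1, -0.2, -0.1]
grip_width: 0.092
```

```bash
python3 - <<'E'
from h import *
im,d,P=snap('side','side6.png');w=cloud(d,P).reshape(-1,3)
m=(w[:,2]>205)&(w[:,2]<330)&(abs(w[:,0]-511)<90)&(abs(w[:,1]-262)<40)&(im.reshape(-1,3)[:,1]>85)
p=np.ascontiguousarray(w[m],dtype=np.float32);print(cv2.minAreaRect(p[:,:2].copy()),np.percentile(p[:,2],[1,99]))
import go; go.go(511.5,264,76,101.8)
E
```

```text
((507.43670654296875, 269.31585693359375), (121.66153717041016, 9.723559379577637), 13.952337265014648) [206.221828   328.60171753]
t 8.3 pos [510.3 265.4 272.1] rpy [-90.1   0.3 102.1] F [ 0.6 -0.4 -1.1] g 7.9 q [ 0.1   0.4  -0.91  1.56  0.33  1.34  0.94]
turn [ 0.1  0.3 -0.3] shift [ -0.6 196.1  -0.4]
```

View pics/side6.png

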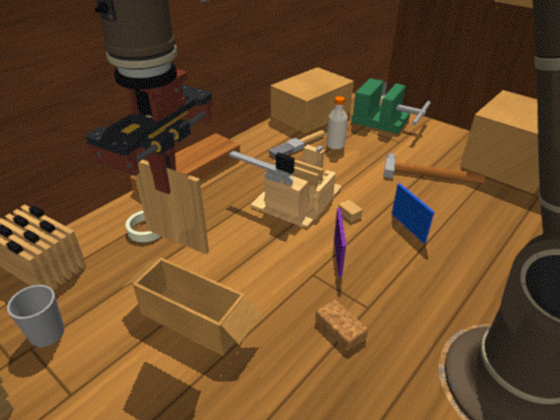

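The panel hangs upright over the carton, panel at (175,205) and carton at (195,300). I'll lower it, slowly at the end.

Request:
{"op": "drive_tool", "data": {"motion": [0, 0, 0, -1, 45, 0, 4, 0, 0, 0, -2, 90, 0, 4, 0, 0, 0, -2, 130, 0, 4, 0, 0, 0, -2, 160, 0, 4, 0, 0, 0, -2, 180, 0, 4]}}

```text
time: 8.93
tool_pos: [512.0, 260.1, 90.6]
eef_rot: [-1.572, 0.007, 1.778]
force: [-0.4, -0.7, -1.5]
grip_width: 0.09
```

Request:
{"op": "drive_tool", "data": {"motion": [0, 0, 0, 0, 4, 0, 4, 0, 0, 0, 0, 7, 0, 4, 0, 0, 0, 0, 10, 0, 4]}}

```text
time: 9.3
tool_pos: [512.7, 260.3, 81.6]
eef_rot: [-1.574, 0.006, 1.778]
force: [0.6, 0.7, -0.9]
grip_width: 0.087
```

Request:
{"op": "drive_tool", "data": {"motion": [0, 0, 0, 0, 2, 0, 4, 0, 0, 0, 0, 4, 0, 4, 0, 0, 0, 0, 5.5, 0, 4, 0, 0, 0, 0, 6, 0, 4]}}

```text
time: 9.8
tool_pos: [512.7, 260.3, 75.5]
eef_rot: [-1.574, 0.006, 1.778]
force: [-0.1, -0.2, -0.5]
grip_width: 0.091
```

Request:
{"op": "drive_tool", "data": {"motion": [0, 0, 0, 0, 1, 0, 4, 0, 0, 0, 0, 2, 0, 4]}}

```text
time: 10.05
tool_pos: [512.7, 260.5, 74.4]
eef_rot: [-1.574, 0.007, 1.778]
force: [-4.7, -3.1, 14.8]
grip_width: 0.09
```

Request:
{"op": "drive_tool", "data": {"motion": [0, 0, 0, 0, 1, 0, 4, 0, 0, 0, 0, 1.5, 0, 4]}}

```text
time: 10.3
tool_pos: [512.8, 260.6, 74.4]
eef_rot: [-1.575, 0.008, 1.778]
force: [-5.2, -4.0, 16.5]
grip_width: 0.09
```

It touched the floor at the expected height. I'll release and rise.

Request:
{"op": "drive_tool", "data": {"motion": [0, 0, 0, 0, 0, 0, 12, 0, 0, 0, 0, 0, 0, 24, 0, 0, 0, 0, 0, 0, 36, 0, 0, 0, 0, 0, 0, 40, 0, 0, 0, 0, 0, 0, 40]}}

```text
time: 10.92
tool_pos: [512.7, 260.6, 74.3]
eef_rot: [-1.575, 0.008, 1.778]
force: [1.0, -0.7, 0.7]
grip_width: 0.456
```

Request:
{"op": "drive_tool", "data": {"motion": [0, 0, 0, 0, -20, 0, 40, 0, 0, 0, 0, -45, 0, 40, 0, 0, 0, 0, -80, 0, 40, 0, 0, 0, 0, -120, 0, 40, 0, 0, 0, 0, -150, 0, 40]}}

```text
time: 11.55
tool_pos: [512.0, 262.2, 227.6]
eef_rot: [-1.577, 0.007, 1.779]
force: [0.3, -0.3, -0.6]
grip_width: 0.457
```

```bash
python3 - <<'E'
from h import *
im,d,P=snap('side','side7.png');w=cloud(d,P).reshape(-1,3)
m=(w[:,2]>95)&(w[:,2]<160)&(abs(w[:,0]-511)<90)&(abs(w[:,1]-262)<50)&(im.reshape(-1,3)[:,1]>60)
p=np.ascontiguousarray(w[m],dtype=np.float32);print(cv2.minAreaRect(p[:,:2].copy()),np.percentile(p[:,2],[1,99]))
im,d,P=snap('scene');w=cloud(d,P).reshape(-1,3);x,y,z=w.T
m=(z>157)&(z<166)&(abs(x-591)<40)&(abs(y+99)<40)
print('wing',cv2.minAreaRect(np.ascontiguousarray(w[m][:,:2],dtype=np.float32)))
import go; go.go(590.5,-100,240,96)
E
```

```text
((511.69561767578125, 260.8864440917969), (122.34918212890625, 10.829689979553223), 12.666105270385742) [ 95.65719482 145.94670654]
wing ((592.9862670898438, -99.83895874023438), (45.194942474365234, 14.944954872131348), 8.407059669494629)
t 11.65 pos [513.1 263.3 229.1] rpy [-90.6   0.3 101.9] F [ 0.1  0.5 -0.6] g 40.0 q [ 0.09  0.43 -0.89  1.63  0.36  1.25  0.91]
turn [ 0.6  5.9 -0.3] shift [-371.5   -8.7   -0.8]
```

View pics/side7.png

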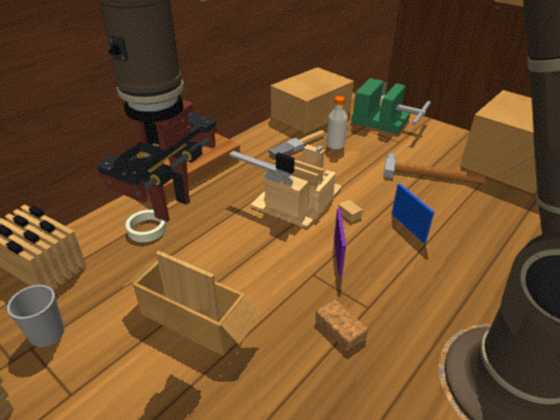

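The tall panel stands upright in the carton at (190,285), top at z≈146, and the rack is unchanged. Next is the keeper.

Request:
{"op": "drive_tool", "data": {"motion": [0.6, 4.5, 0, -60, -9, 0, 40, 0.6, 4.5, 0, -120, -9, 0, 40, 0.6, 4.5, 0, -180, -9, 0, 40, 0.6, 4.5, 0, -240, -9, 0, 40, 0.6, 4.5, 0, -300, -9, 0, 40]}}

```text
time: 12.28
tool_pos: [574.8, -32.2, 240.1]
eef_rot: [-1.571, 0.006, 1.7]
force: [0.8, 0.9, 0.0]
grip_width: 0.458
```

```bash
python3 go.py 590.5 -100.5 240 97.5
```

```text
t 12.275 pos [574.8 -32.2 240.1] rpy [-90.    0.3  97.4] F [0.8 0.9 0. ] g 40.2 q [ 0.58  0.4  -0.82  1.61  0.31  1.27  1.4 ]
turn [ 0.  -0.1 -0.3] shift [-69.8   0.5  -6.7]
```

Request:
{"op": "drive_tool", "data": {"motion": [0, 0, 0, -40, 20, -4, 40, 0, 0, 0, -70, 50, -7, 40, 0, 0, 0, -70, 80, -7, 40, 0, 0, 0, -70, 80, -7, 40]}}

```text
time: 12.78
tool_pos: [589.1, -101.3, 158.5]
eef_rot: [-1.567, 0.004, 1.7]
force: [0.7, 0.2, 0.2]
grip_width: 0.455
```

```bash
python3 - <<'E'
from h import *
im,d,P=snap('wrist','wrist8.png'); q=cloud(d,P).reshape(-1,3)
m=(q[:,2]>157)&(q[:,2]<166)&(abs(q[:,0]-591)<35)&(abs(q[:,1]+100)<17)&(im.reshape(-1,3).max(1)<90)
print('wing',m.sum(),cv2.minAreaRect(np.ascontiguousarray(q[m][:,:2],dtype=np.float32)))
red=(im[...,0]>im[...,1]*1.8).ravel()&(abs(q[:,0]-591)<40)&(abs(q[:,1]+100)<60)&(q[:,2]<250)
for s in (-1,1):
    a=q[red&((q[:,1]+100)*s>0)]
    if len(a)>5: a=a[a[:,2].argsort()[:40]];print(s,len(a),np.median(a,0).round(1),a[:,1].min().round(1),a[:,1].max().round(1))
import go; go.go(590.5,-100.5,91,97.5)
E
```

```text
wing 1240 ((589.6138305664062, -101.96598052978516), (45.30017852783203, 13.275858879089355), 7.8036932945251465)
-1 40 [ 580.8 -126.5  198.3] -130.8 -108.3
1 40 [574.2 -78.5 198.6] -98.9 -74.4
t 12.825 pos [ 590.2 -100.6  160.3] rpy [-89.9   0.3  97.5] F [ 0.6 -0.2  0.4] g 39.9 q [ 0.63  0.5  -0.76  1.66  0.38  1.14  1.47]
turn [-0.1 -0.  -0.3] shift [ 0.4 69.3 -0.4]
```

View pics/wrist8.png

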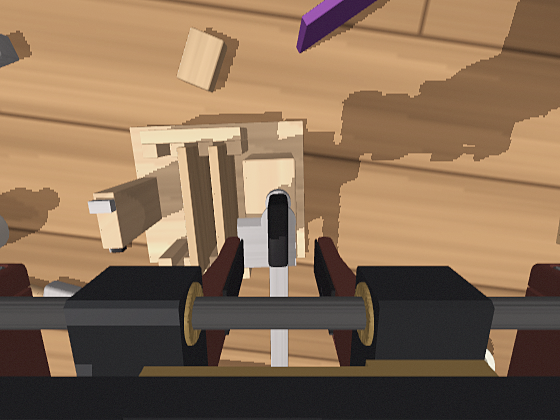

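The wrist view shows the wing at (279,230), centred between the fingers, with the two short panels at (190,205) and (222,200). I'll descend and grip lightly.

Request:
{"op": "drive_tool", "data": {"motion": [0, -0.3, 0, -0.4, 35, 0, 40, 0, -0.3, 0, -0.4, 60, 0, 40, 0, -0.3, 0, -0.4, 69, 0, 40, 0, -0.3, 0, -0.4, 69, 0, 40, 0, -0.3, 0, -0.4, 69, 0, 10], "squeeze": 12}}

```text
time: 13.45
tool_pos: [591.2, -101.1, 92.9]
eef_rot: [-1.571, 0.005, 1.707]
force: [-0.5, -0.1, 0.1]
grip_width: 0.38
```

Request:
{"op": "drive_tool", "data": {"motion": [0, 0, 0, 0, 0, 0, 10, 0, 0, 0, 0, 0, 0, 10, 0, 0, 0, 0, 0, 0, 10, 0, 0, 0, 0, 0, 0, 10]}}

```text
time: 13.95
tool_pos: [591.8, -101.5, 93.5]
eef_rot: [-1.573, 0.006, 1.706]
force: [1.0, -2.3, 6.2]
grip_width: 0.16
```

The wing is held at 14.0 mm. I'll turn it clockwise, tool wy positive.

Request:
{"op": "drive_tool", "data": {"motion": [0, 8, 0, 0, 0, 0, 10, 0, 16, 0, 0, 0, 0, 10, 0, 24, 0, 0, 0, 0, 10, 0, 32, 0, 0, 0, 0, 10, 0, 40, 0, 0, 0, 0, 10]}}

```text
time: 14.58
tool_pos: [591.7, -102.3, 93.5]
eef_rot: [-1.576, 0.004, 1.004]
force: [0.3, -3.4, 2.1]
grip_width: 0.16
```

```bash
python3 go.py 590.5 -101 92.5 10
```

```text
t 14.575 pos [ 591.7 -102.3   93.5] rpy [-90.3   0.2  57.5] F [ 0.3 -3.4  2.1] g 14.1 q [ 0.5   0.53 -0.57  1.73  0.34  0.98  0.81]
turn [ 0.4 47.5 -0.1] shift [0.5 1.  1.8]
```

Request:
{"op": "drive_tool", "data": {"motion": [0, 10, 0, 0, 0, 1, 10, 0, 20, 0, 0, 0, 1, 10, 0, 30, 0, 0, 0, 1, 10, 0, 40, 0, 0, 0, 1, 10, 0, 48, 0, 0, 0, 1, 10]}}

```text
time: 15.2
tool_pos: [590.8, -103.0, 92.5]
eef_rot: [-1.578, -0.001, 0.16]
force: [2.5, -4.2, -6.9]
grip_width: 0.156
```

Request:
{"op": "drive_tool", "data": {"motion": [0, 1, 0, 0, 0, 0, 10, 0, 1, 0, 0, 0, 0, 10]}}

```text
time: 15.45
tool_pos: [590.7, -103.1, 91.7]
eef_rot: [-1.578, -0.001, 0.144]
force: [3.3, -3.1, -7.4]
grip_width: 0.159
```

```bash
python3 - <<'E'
from h import *
im,d,P=snap('scene');w=cloud(d,P).reshape(-1,3);x,y,z=w.T
m=(z>107)&(z<122)&(abs(x-615)<50)&(y<-125)&(y>-265)
if m.sum()>5: print('bar',m.sum(),cv2.minAreaRect(np.ascontiguousarray(w[m][:,:2],dtype=np.float32)),np.median(z[m]))
import go; go.go(590.5,-101,92.5,9)
E
```

```text
bar 175 ((610.5664672851562, -191.38116455078125), (131.45059204101562, 36.17179489135742), 85.66490173339844) 115.37659477604211
t 15.5 pos [ 590.7 -103.1   91.9] rpy [-90.4  -0.    8.3] F [ 3.8 -2.7 -7.2] g 13.9 q [ 0.36  0.49 -0.37  1.74  0.22  0.94  0.05]
turn [ 0.4 -0.7  0. ] shift [ 0.1 -0.6  2.1]
```

The tool yaw is 8.3°, at the locked angle, and the force reads -7 N, which is the spring pulling down. I'll let go and rise.

Request:
{"op": "drive_tool", "data": {"motion": [0, 0, 0, 0, 0, 0, 20, 0, 0, 0, 0, 0, 0, 32, 0, 0, 0, 0, 0, 0, 40, 0, 0, 0, 0, 0, 0, 40]}}

```text
time: 16.0
tool_pos: [590.7, -103.0, 92.1]
eef_rot: [-1.578, -0.001, 0.145]
force: [0.0, 0.1, -0.7]
grip_width: 0.454
```

Request:
{"op": "drive_tool", "data": {"motion": [0, 0, 0, 0, -30, 0, 40, 0, 0, 0, 0, -80, 0, 40, 0, 0, 0, 0, -130, 0, 40, 0, 0, 0, 0, -180, 30, 40, 0, 0, 0, 0, -200, -100, 40]}}

```text
time: 16.62
tool_pos: [597.6, -124.5, 287.3]
eef_rot: [-1.577, -0.009, 0.158]
force: [2.1, -1.5, -0.7]
grip_width: 0.455
```

```bash
python3 - <<'E'
from h import *
R=lambda p:tuple(np.round(v,1) for v in cv2.minAreaRect(np.ascontiguousarray(p[:,:2],dtype=np.float32)))
for n in ('scene','side'):
    im,d,P=snap(n,n+'9.png');w=cloud(d,P).reshape(-1,3);x,y,z=w.T
    dark=im.reshape(-1,3).max(1)<60
    m=(z>120)&(z<170)&(abs(x-590)<40)&(abs(y+100)<40)&dark
    print(n,'wing',m.sum(),R(w[m]),np.percentile(z[m],98))
    m=(z>104)&(z<118)&(abs(x-608)<35)&(y<-130)&(y>-262); g=im.reshape(-1,3).astype(int); m&=(abs(g[:,0]-g[:,2])<35)
    print('bar',m.sum(),R(w[m]),np.percentile(z[m],[10,50,90]))
    m=(z>95)&(z<160)&(abs(x-511)<90)&(abs(y-262)<45); print('tall',R(w[m]),np.percentile(z[m],[1,99]))
cs=[cv2.resize(cv2.imread(f'pics/{n}9.png')[r:r+130,c:c+130],(400,400),interpolation=cv2.INTER_CUBIC) for n,r,c in (('scene',110,150),('side',110,240))]
cv2.imwrite('pics/fin.png',cv2.hconcat(cs))
import go; go.go(590,-100,300,9)
E
```

```text
scene wing 59 (array([597.5, -92.6]), array([10.4, 36. ]), np.float64(23.9)) 151.9702637587899
bar 378 (array([ 608., -193.]), array([126.5,  34.7]), np.float64(88.4)) [109.33916937 112.80314751 115.02980587]
tall (array([513.2, 261. ]), array([121. ,   8.7]), np.float64(11.8)) [ 96.09467044 148.198644  ]
side wing 206 (array([ 588.7, -100.4]), array([13.6, 49.6]), np.float64(11.6)) 155.91474807002976
bar 234 (array([ 600.3, -194.8]), array([ 27.3, 127. ]), np.float64(8.9)) [108.60380092 112.18970793 113.84875713]
tall (array([511.4, 260.8]), array([121.4,  11.4]), np.float64(12.6)) [ 95.87107663 146.30446032]
t 16.725 pos [ 595.5 -140.3  283.5] rpy [-90.7  -0.2   7.9] F [ 0.  -0.8 -0.6] g 39.9 q [ 0.42  0.35 -0.37  1.48  0.14  1.33  0.17]
turn [ 0.7 -1.1  0.2] shift [  0.1 -17.   40.4]
```

View pics/fin.png

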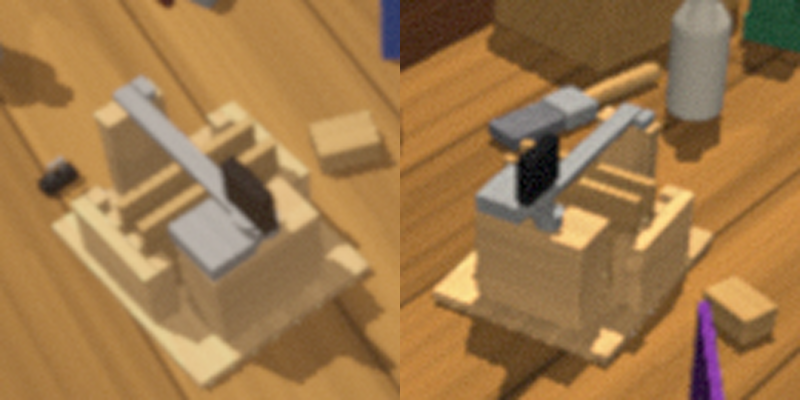

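The bar crosses both short panels and rests at the catch post. Bar top is at about 112.5 mm and wing top at about 155 mm, so it has dropped 6 mm and is locked. The short panels are still seated. I'll settle the arm and hand in.

Request:
{"op": "drive_tool", "data": {"motion": [0, 0, 0, 0, -10, 0, 40, 0, 0, 0, 0, -10, 0, 40, 0, 0, 0, 0, -10, 0, 40]}}

```text
time: 17.1
tool_pos: [595.4, -139.1, 293.4]
eef_rot: [-1.583, -0.003, 0.139]
force: [0.5, -1.0, -0.4]
grip_width: 0.456
```

```bash
python3 -c "
from station import workorder
print(workorder.sign_off())"
```

```text
the job is handed in; nothing more can be done
None
```

The job is done and handed in at about 17 s. I drew the tall panel straight up out of its slot, lowered it into the carton until it touched the floor, and let go. Then I turned the keeper a quarter turn clockwise and released it.

**Last checks, from both cameras:**
- **Tall panel:** it stands upright in the carton, with its top about 146–148 mm above the table.
- **Keeper:** the bar crosses both short panels at the locked angle. The side camera puts the bar top at about 112 mm and the wing top at about 156 mm, which fits the 6 mm drop into the detent. The scene camera gave a poor reading of the wing, which it sees from a bad angle, but its bar height agreed.
- **Short panels:** both are still in their slots. The blue and purple look-alikes were left alone.

**What disagreed:** the reported tool height was about 37 mm lower than where the cameras showed the fingertips. Because of this the first grasp closed on air just above the panel, with no contact force. I measured the offset, corrected for it, and the second grasp held.

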